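# Bring the stoppered sample into the photometer's beam and hold the sprung pull rod

## Task

Get the stoppered sample ready to read in the photometer: slide the light cover fully shut over the cuvettes, then draw the pull rod of the cell changer straight out towards you, counting one click for each place, until the stoppered cuvette stands in the beam, where the front cuvette of the row stands now. The rod is sprung and runs back in if let go, so finish while still holding its knob at that click. Leave the glassware and other loose things on the bench where they stand.

Things in the scene. Friction and masses are not known exactly. Their poses are not given: they have to be found in the camera images.
- photometer: White bench photometer, fixed, 355 mm deep (x), 440 mm wide. Origin on the bench (z = 0) under its front face, straight below the pull rod. Its x points from the front face into the machine, y to the operator's left, z up. In its frame: front deck 98 mm high at x 0 to 205, y -170 to 270 mm; behind it a housing 155 mm high; compartment opening in the deck at x 14 to 180, y -31 to 31 mm.
- beam (a point): Fixed point where the light beam (along the photometer's y) crosses the row of four cuvettes, at the mid-height of their bodies: photometer frame (95, 0, 62.5) mm. The row runs along the photometer's x, places 20 mm apart; at the start the front cuvette, nearest the knob, stands in the beam.
- sample_mid (a point): Centre of the body of the stoppered sample cuvette (12.5 x 12.5 x 45 mm), the only one of the four with a white stopper with a round knob on top (9 mm high); the others are open. Point 22.5 mm above its foot. At the start it stands in the second, third or fourth place, 20, 40 or 60 mm behind the beam along the photometer's x. It has 0.75 mm play and travels with the pull rod.
- cover (a joint): Sliding light cover, a grey plate 174 x 76 x 6 mm on the deck between two rails. Value: m by which it stands open, towards the photometer's -y (operator's right); 0 = fully shut against its stop, at most 0.085. Starts 58 to 80 mm open, leaving all the cuvettes in view. About 2 N moves it along; it stays where it is left.
- cover_grip (a point): Point in the upright black grip rib on the cover: rib 60 mm long along the photometer's x, 14 mm thick along y, rising 28 mm above the cover plate. The point is in its middle, 12 mm below its top, 16 mm above the plate (120.5 mm above the bench). It moves with the cover along the photometer's y only; photometer frame (80, 0, 120.5) mm when shut.
- pull_rod: Pull rod with the cuvette holder, one sliding part. Origin at the middle of its aluminium knob: cylinder along the photometer's x, 20 mm in diameter, 34 mm long, with a flange 28 mm in diameter, 6 mm thick, on the operator's end, its inner face 15 mm from the origin. Axis 60 mm above the bench. Home at the start: origin 45 mm in front of the front face; slides out along the photometer's -x, at most 66 mm.
- dropper: Dark brown dropper bottle, 50 mm in diameter, 112 mm tall, loose on the bench left of the rod; origin at the centre of its foot. To be left alone.
- beaker: Glass beaker, about 68 mm in diameter, 85 mm tall, loose on the bench right of the rod; origin at the centre of its foot. To be left alone.
- case: Low grey cuvette case with a clear lid, 60 x 100 x 48 mm, loose on the bench; origin at the centre of its foot. To be left alone.
- wash: White wash bottle with a blue cap and bent spout, 68 mm in diameter, 179 mm tall, loose on the bench at the left; origin at the centre of its foot. To be left alone.
- rod_bush (a point): Fixed point where the rod enters the front face. Behaviour of the rod: a spring draws it home with 6.5 N (home) to 9 N (fully out) and takes it home if let go. Places lie 0, 20, 40, 60 mm out. Half-way between places a spring ball rides over a bar: some 6 mm before the middle the pull jumps up by 3 to 4 N, then falls steadily to 3 to 4 N below normal some 6 mm past it (the click). Clicks do not hold it.

How it is judged:
On the way:
1. the cover is fully shut (within 4 mm) with the pull rod still home (within 6 mm) (value of joint cover below 0.004 m and x of pull_rod in the frame of photometer above -0.051 m), for 0.2 s.
At the end, for the whole second after the job is handed in: The cover is shut (within 4 mm), the centre of the stoppered cuvette is within 5 mm of the beam point, and the fingers are holding the pull rod (contact force over 2 N) at rest there (distance between sample_mid and beam below 0.005 m and value of joint cover below 0.004 m and contact force between the fingers and pull_rod above 2 N and linear speed of pull_rod below 0.01 m/s); the arm keeps its last pose, push and grip.
It fails at once if a loose thing on the bench (dropper bottle, beaker, cuvette case, wash bottle) is moved by more than 20 mm (distance of any of dropper, beaker, case, wash from where it was at the start of the episode above 0.02 m).
It also fails if it takes over 51 s, if anything falls off the work surface, if the arm or the gripper's body presses on something with over 40 N, if the wrist force passes 120 N, or if a joint passes its speed limit or range.

## Robot

A 6-joint arm with a two-finger parallel gripper is mounted at the origin on the work surface. World frame = base frame: x ahead of the robot, y to its left, z up, the work surface at z = 0. Lengths are in m, angles in rad, forces in N, time in s.
With the tool pointing down it reaches from about 0.25 to 0.725 m from the base axis. Payload 4 kg.
Tool frame: the origin (TCP) lies on the centre line of the jaws, within the pads' length; the fingertips stand 14 mm ahead of it and the grasp point (between the pads) lies 5 mm behind it; z points along the fingers, x is the direction in which the jaws open and shut, and the axes are right-handed (so a half turn about z gives the same grasp; the last joint's range is limited). The gripper opens to 85 mm and grips with 20 to 120 N. Pads are 22 mm wide; open, the fingers measure 114 mm over their backs; the gripper's body (76 mm by 85 mm) begins 54 mm behind the grasp point. The pads swing forward as they close: fully open they stand 13 mm farther back than shut.
Start: joints at [-1.287, 0.241, 0.005, 1.335, 0, 1.571], TCP at [0.14, -0.48, 0.245] pointing down, gripper open.
Joint ranges: [-2.72, 2.72], [-1.05, 1.87], [-1.09, 1.28], [-1.99, 2.15], [-1.42, 1.44], [-3.14, 3.14]. Speed limits (rad/s): [2.79, 2.79, 3.14, 3.14, 3.14, 3.14].

## Interface

Orientations are given as a unit quaternion [x, y, z, w].
In Python, from workcell import get_obs, optics, ticket gives the robot as it stands.
- The arm moves only by the shell command python3 -m inch 'ROWS'. ROWS is JSON, a list that holds one entry, the list of rows, each a list of 5 numbers: the finger opening in cm, from 0 to 8.54, then the shift along the tool's x, y, z in cm, then the turn about the tool's z in degrees. In form: [[[fingers, dx, dy, dz, roll], ...]]. A call has exactly 5 rows; each row is the pose to reach, as a shift and turn from the pose measured when the call began, along the tool's axes at that moment; what a row does not reach only later rows make up. A row lasts 1/8 s, in which the tool goes at most 62.5 mm and 10.7 degrees, less where a joint would pass 70% of its speed; a pose out of reach is approached as far as the arm can. A call with a gripper value outside its range is refused whole. The fingers move at their own pace and stop on an object; the grip force is fixed at half the most. Time passes only in rows, so rows that repeat a pose let the fingers close, or fill a call up. It gives the time, the measured TCP pose, the force and the opening at its end, in the units of the state.
- get_obs(): the state, without advancing time (a new reading comes with each control period).
- optics.camera(name): name is "scene" or "side" or "wrist"; returns (picture, depth): 420x560x3 uint8, red, green, blue; 420x560 float32, m along the optical axis (not along the pixel's ray), 0 where there is no reading.
- optics.camera_info(name): a dict with "vfov" (degrees; the focal length in pixels is half the picture's height over the tangent of half this angle, whatever the lens; pixels are square), "cx", "cy" (the principal point, pixels), "R" (3x3) and "t" (3): a world point X has camera coordinates R X + t. Camera axes: x right, y down, z forward; pixel columns grow to the right and rows downward; lengths in m; the calibration is good to about 2 mm. A picture is of the moment at which its call begins: read the wrist's pose just before it. camera_info takes no time and is no camera call; for the wrist camera it gives the pose at the moment of the call.
- ticket.job_done(): hands the job in, once; it reports no verdict.
The state is a dict: "clock": time; "joint_pos": joint angles; "joint_vel": joint speeds; "tau": joint torques, N m; "eef_pos": TCP position; "tool_rot": TCP orientation; "ft_force": force on the tool from outside, world axes, zero at the start; "ft_torque": the same for the moment, N m; "grip_width": finger opening in m.
Only numpy, scipy, OpenCV 4.12 (cv2) and the standard library are available. Lean on these libraries where they do the work, as an engineer would, in place of code of your own. Each camera call takes 0.05 s, during which the arm holds its last target.

## Working session

There is one attempt and no reset: what is moved stays moved. The work goes in short steps, Python scripts to look and compute and a shell command to move; the robot and the scene stay as the last step left them, time stands still between calls to the robot, and variables do not carry over. Pictures are saved under pics/ and viewed, and the job is handed in when it is done.

```bash
ls; mkdir -p pics
python3 - <<'E'
from workcell import get_obs, optics
import cv2,numpy as np
o=get_obs();print({k:np.round(v,3).tolist() for k,v in o.items()})
for n in ("scene","side","wrist"):
    i=optics.camera_info(n);print(n,i)
    p,d=optics.camera(n);cv2.imwrite(f"pics/{n}0.png",p[:,:,::-1]);np.save(f"pics/{n}0.npy",d)
E
```

```text
pics
{'clock': 0.0, 'joint_pos': [-1.287, 0.241, 0.004, 1.335, -0.0, 1.571], 'joint_vel': [0.001, 0.001, -0.001, -0.001, 0.0, -0.002], 'tau': [0.002, -37.232, 25.241, 0.017, 0.0, -0.0], 'eef_pos': [0.14, -0.479, 0.244], 'tool_rot': [0.8, -0.6, -0.001, -0.001], 'ft_force': [0.152, 0.222, 0.474], 'ft_torque': [0.045, 0.012, 0.014], 'grip_width': 0.085}
scene {'vfov': 52.6756692310738, 'cx': 278.375088328953, 'cy': 211.36586082215214, 'R': array([[-0.35656707,  0.93406055, -0.01976884],
       [ 0.64160735,  0.22943582, -0.73191476],
       [-0.67911702, -0.27366053, -0.68110937]]), 't': array([ 0.05696181, -0.28463023,  1.58963995])}
side {'vfov': 48.215971422113014, 'cx': 281.1662372085201, 'cy': 213.65107584461984, 'R': array([[-0.97781463, -0.20942292, -0.00453661],
       [-0.14016675,  0.67023859, -0.72878907],
       [ 0.15566574, -0.71198474, -0.68472324]]), 't': array([0.53527386, 0.04754991, 1.12552528])}
wrist {'vfov': 61.72491653123075, 'cx': 280.4572071574067, 'cy': 210.09296361106817, 'R': array([[ 0.28104425, -0.95969147, -0.00253355],
       [-0.91023144, -0.26739469,  0.31619426],
       [-0.30412639, -0.08655846, -0.94869108]]), 't': array([-0.49965805, -0.04269099,  0.38097735])}
```

View pics/scene0.png

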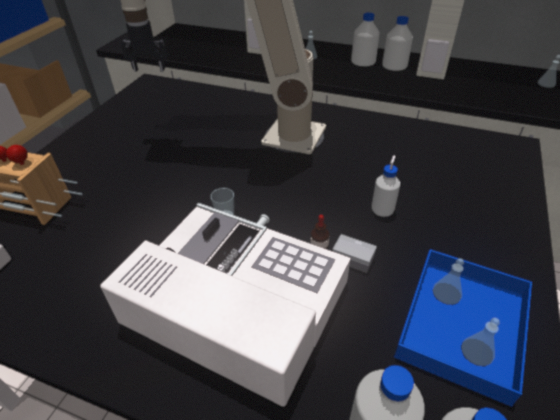

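View pics/side0.png

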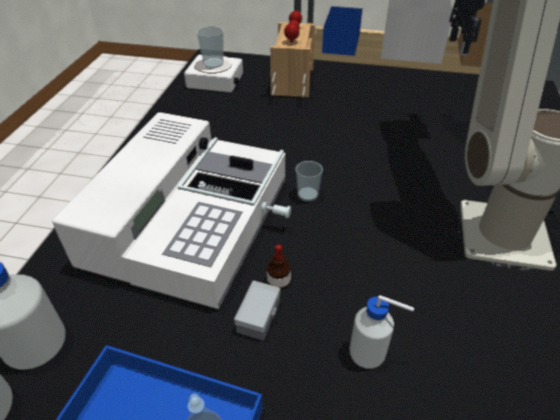

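View pics/wrist0.png

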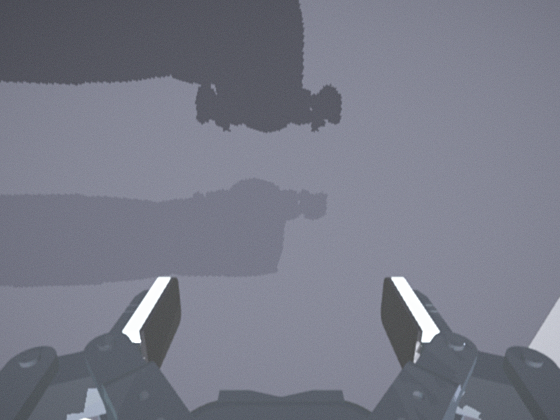

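The scene view shows the photometer at about (220,290), with the rod knob at (263,222) and the grip rib at (211,230). Next I'll zoom in and find the points.

```bash
cat > h.py <<'E'
import numpy as np,cv2
from workcell import get_obs,optics
def P(info,d,u,v):
    f=210/np.tan(np.radians(info['vfov'])/2)
    z=d[int(v),int(u)] if hasattr(d,'shape') else d
    c=np.array([(u-info['cx'])/f*z,(v-info['cy'])/f*z,z]);return info['R'].T@(c-info['t'])
def plane(info,u,v,h):
    f=210/np.tan(np.radians(info['vfov'])/2)
    r=info['R'].T@np.array([(u-info['cx'])/f,(v-info['cy'])/f,1]);o=-info['R'].T@info['t']
    return o+r*(h-o[2])/r[2]
def proj(info,X):
    f=210/np.tan(np.radians(info['vfov'])/2);c=info['R']@np.array(X)+info['t']
    return np.array([info['cx']+f*c[0]/c[2],info['cy']+f*c[1]/c[2]])
E
python3 - <<'E'
import cv2
a=cv2.imread('pics/scene0.png')[180:310,140:360];cv2.imwrite('pics/sc.png',cv2.resize(a,(792,468),interpolation=cv2.INTER_CUBIC))
a=cv2.imread('pics/side0.png')[120:300,140:330];cv2.imwrite('pics/si.png',cv2.resize(a,(627,594),interpolation=cv2.INTER_CUBIC))
E
```

```text
(no output)
```

View pics/sc.png

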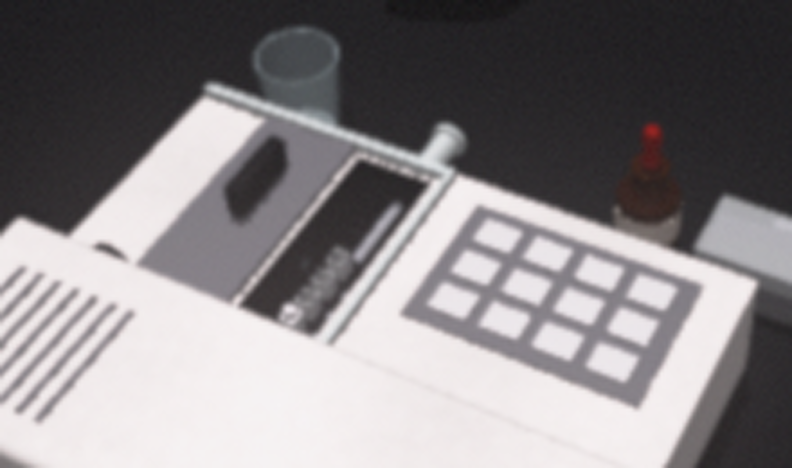

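View pics/si.png

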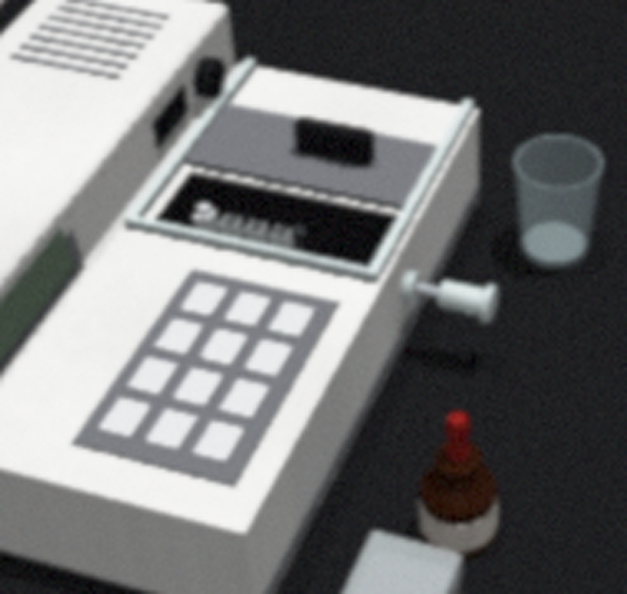

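Run:
```python
from h import *
s=optics.camera_info('scene');d=optics.camera_info('side')
S=lambda x,y:(140+x/3.6,180+y/3.6)
D=lambda x,y:(140+x/3.3,120+y/3.3)
ds=np.load('pics/scene0.npy');dd=np.load('pics/side0.npy')
print('L corner',plane(s,*S(757,285),.098),plane(d,*D(243,531),.098))
print('R corner',plane(d,*D(480,108),.098))
print('knob depth',P(s,ds,*S(440,145)),P(d,dd,*D(470,298)), 'flange plane',plane(s,*S(450,140),.06),plane(d,*D(487,302),.06))
print('rib top',plane(s,*S(262,165),.1325),plane(d,*D(333,130),.1325))
print('stopper',plane(s,*S(291,315),.094),plane(d,*D(205,210),.094))
print('drop',plane(s,*S(652,130),.11),plane(d,*D(457,418),.11),'beaker rim',plane(s,*S(297,55),.085),plane(d,*D(558,160),.085))
for u,v in((240,280),(380,480)): print(P(d,dd,*D(u,v)),)
# deck points: depth fit check of height
```

```text
L corner [0.60601881 0.35640505 0.098     ] [0.60354385 0.35430976 0.098     ]
R corner [ 0.55321038 -0.08164268  0.098     ]
knob depth [0.52823041 0.09500446 0.070749  ] [0.52329762 0.09722432 0.06471766] flange plane [0.51044124 0.09544458 0.06      ] [0.51171128 0.09385937 0.06      ]
rib top [0.64612531 0.01349611 0.1325    ] [0.64265233 0.01341519 0.1325    ]
stopper [0.73224644 0.07414028 0.094     ] [0.72367046 0.07574138 0.094     ]
drop [0.49860993 0.25112336 0.11      ] [0.49838861 0.2524091  0.11      ] beaker rim [ 0.48499438 -0.04535021  0.085     ] [ 0.48530446 -0.04582639  0.085     ]
[0.6730188 0.1477489 0.098898 ]
[ 0.56051807  0.21890703 -0.00148107]
```

The pose is consistent across views. The photometer yaw is about -6.7° with its origin near (0.573, 0.087), the cover is about 65 mm open, and the sample appears to be in the 4th place. I'll head towards the rib and check the roll sign on the way.

```bash
python3 -m inch '[[[8.5,-2.6,-4.9,0,-8],[8.5,-5.2,-9.8,0,-16],[8.5,-7.8,-14.7,0,-24],[8.5,-10.4,-19.6,0,-32],[8.5,-13,-24.5,0,-40]]]'
cat >> h.py <<'E'
from scipy.spatial.transform import Rotation as Ro
X=np.array([.993,-.117,0]);Y=np.array([.117,.993,0]);O=np.array([.5732,.0873,0])
def to(p,head=None):
    o=get_obs();R=Ro.from_quat(o['tool_rot']).as_matrix();w=O+p[0]*X+p[1]*Y+np.array([0,0,p[2]])
    r=w-o['eef_pos']; h=np.degrees(np.arctan2(R[1,0],R[0,0]))
    e=o['eef_pos']-O
    print('t',round(o['clock'],2),'tcp local mm',np.round(1e3*np.array([e@X,e@Y,e[2]]),1),'d tool cm',np.round(R.T@r*100,2),'head',h.round(2),'roll to 83.3',round((h-83.3+180)%360-180,2),'roll to -96.7',round((h+96.7+180)%360-180,2),'q',np.round(o['joint_pos'],2),'F',np.round(o['ft_force'],1),'w',round(o['grip_width'],4))
E
python3 -c "
from h import *
to((.08,-.065,.22))"
```

```text
clock: 0.78
eef_pos: [0.3396, -0.2847, 0.2447]
tool_rot: [0.958, -0.288, -0.0, -0.001]
ft_force: [0.7, -0.3, -0.0]
grip_width: 0.0849
t 0.78 tcp local mm [-188.4 -396.7  244.7] d tool cm [  9.02 -41.71   2.5 ] head -33.49 roll to 83.3 -116.79 roll to -96.7 63.21 q [-0.7   0.13 -0.13  1.31  0.    1.46] F [ 0.7 -0.3 -0. ] w 0.0849
```

```bash
python3 -m inch '[[[8.5,0.9,-4.2,0.3,-10],[8.5,1.8,-8.4,0.6,-20],[8.5,2.7,-12.6,0.9,-30],[8.5,3.6,-16.7,1.2,-40],[8.5,4.5,-20.9,1.5,-50]]]'; python3 -c "
from h import *
to((.08,-.065,.22))"
```

```text
clock: 1.4
eef_pos: [0.4931, -0.1341, 0.2295]
tool_rot: [0.989, 0.146, -0.0, -0.001]
ft_force: [0.6, 0.4, -0.0]
grip_width: 0.0844
t 1.4 tcp local mm [ -53.6 -229.2  229.5] d tool cm [18.81 -9.71  0.95] head 16.84 roll to 83.3 -66.46 roll to -96.7 113.54 q [-0.27  0.27  0.    1.3   0.    1.01] F [ 0.6  0.4 -0. ] w 0.0844
```

```bash
python3 -m inch '[[[8.5,3.7,-1.9,0.2,-10],[8.5,7.5,-3.9,0.4,-20],[8.5,11.2,-5.8,0.6,-30],[8.5,15,-7.8,0.8,-40],[8.5,18.8,-9.7,1,-50]]]'; python3 -m inch '[[[8.5,0,0,0,-8],[8.5,0,0,0,-16],[8.5,0,0,0,-16.5],[8.5,0,0,0,-16.5],[8.5,0,0,0,-16.5]]]'
python3 - <<'E'
from h import *
to((.08,-.065,.22))
p,d=optics.camera('wrist');i=optics.camera_info('wrist');print(i);np.save('pics/w1.npy',d);np.savez('pics/w1i.npz',**i)
cv2.imwrite('pics/w1.png',p[:,:,::-1])
p,d=optics.camera('side');cv2.imwrite('pics/s1.png',p[:,:,::-1])
E
```

```text
clock: 2.02
eef_pos: [0.6456, 0.0143, 0.2189]
tool_rot: [0.833, 0.553, -0.0, -0.001]
ft_force: [0.3, -0.5, 0.1]
grip_width: 0.0852
clock: 2.65
eef_pos: [0.6455, 0.0141, 0.219]
tool_rot: [0.745, 0.667, -0.0, -0.001]
ft_force: [-0.3, 0.6, -0.2]
grip_width: 0.0851
t 2.65 tcp local mm [ 80.4 -64.2 219. ] d tool cm [-0.08 -0.04 -0.1 ] head 83.6 roll to 83.3 0.3 roll to -96.7 -179.7 q [0.02 0.55 0.4  1.42 0.   0.13] F [-0.3  0.6 -0.2] w 0.0851
{'vfov': 61.72491653123075, 'cx': 280.4572071574067, 'cy': 210.09296361106817, 'R': array([[ 0.11011167,  0.99391804,  0.0015349 ],
       [ 0.94394614, -0.10505878,  0.31293503],
       [ 0.31119303, -0.03300893, -0.94977329]]), 't': array([-0.08460333, -0.63987159,  0.15579545])}
```

View pics/w1.png

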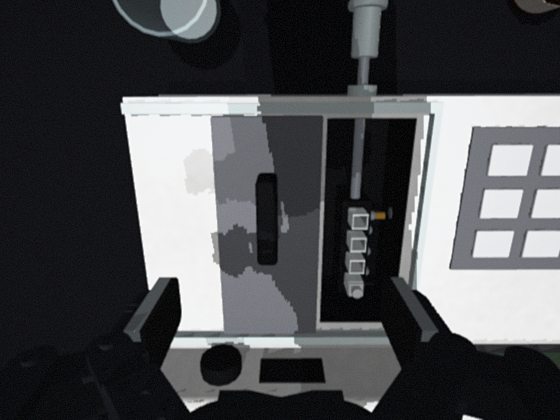

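View pics/s1.png

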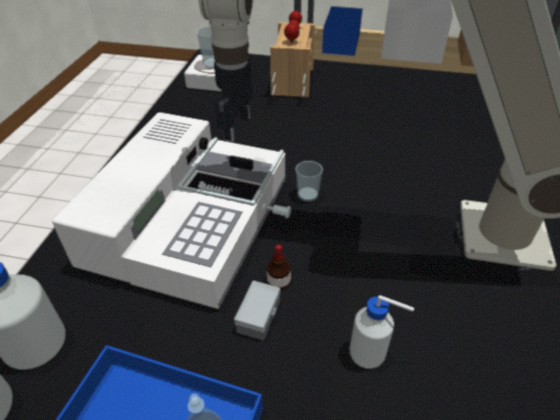

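The wrist view confirms it: the stopper is on the rearmost cuvette at (356,288), the fourth place. The rib is at (266,218) and the knob near (368,30). I'll use these pixels to refine.

Run:
```python
from h import *
i=dict(np.load('pics/w1i.npz'));d=np.load('pics/w1.npy')
def L(w):
    e=w-O;return np.round(1e3*np.array([e@X,e@Y,e[2]]),1)
g=cv2.cvtColor(cv2.imread('pics/w1.png'),cv2.COLOR_BGR2GRAY)
for v in (185,220,255):
    r=np.where(g[v,245:295]<30)[0]+245;print('rib row',v,r.min(),r.max(),P(i,d,(r.min()+r.max())/2,v)[2],L(plane(i,(r.min()+r.max())/2,v,.1325)))
for v in (174,263): print('rib end',L(plane(i,267,v,.1325)))
for v in (130,160,185): 
    r=np.where(g[v,340:375]>70)[0]+340; print('rod inner',r.min(),r.max(),L(plane(i,(r.min()+r.max())/2,v,.064)))
for v in (15,30,50):
    r=np.where(g[v,330:400]>70)[0]+330; print('knob',r.min(),r.max(),L(plane(i,(r.min()+r.max())/2,v,.066)))
print('knob flange inner edge / rear end', L(plane(i,368,9,.066)),L(plane(i,368,56,.066)))
print('stopper',L(plane(i,356,288,.094)),'front cuv',L(plane(i,360,221,.085)))
print('front edge deck',[L(plane(i,u,97,.106)) for u in (130,430)])
print('window edge', [L(plane(i,323,v,.1045)) for v in (120,320)])
```

```text
rib row 185 256 276 0.13277695137848172 [ 53.8 -74.2 132.5]
rib row 220 257 276 0.13417538201515872 [ 77.3 -74.1 132.5]
rib row 255 258 276 0.13281164596161896 [102.4 -73.9 132.5]
rib end [ 46.7 -73.6 132.5]
rib end [108.4 -73.9 132.5]
rod inner 356 363 [25.8 -2.5 64. ]
rod inner 354 361 [49.7 -2.3 64. ]
rod inner 351 359 [70.6 -2.8 64. ]
knob 354 380 [-55.   -3.9  66. ]
knob 353 379 [-45.3  -3.8  66. ]
knob 352 377 [-32.1  -3.8  66. ]
knob flange inner edge / rear end [-58.8  -3.5  66. ] [-28.   -0.8  66. ]
stopper [150.2  -2.3  94. ] front cuv [94.8 -1.3 85. ]
front edge deck [array([   1.7, -164.1,  106. ]), array([  0.3,  32.8, 106. ])]
window edge [array([ 15.6, -36.7, 104.5]), array([173.7, -29.6, 104.5])]
```

```bash
sed -i 's/O=np.array(\[.5732,.0873,0\])/O=np.array([.5729,.0845,0])/' h.py
python3 -m inch '[[[6,-0.9,0,2.5,0],[6,-0.9,0,5,0],[6,-0.9,0,7,0],[6,-0.9,0,8.5,0],[5,-0.9,0,9.7,0]]]'
python3 - <<'E'
from h import *
to((.08,-.071,.122))
p,d=optics.camera('wrist')
cv2.imwrite('pics/w2.png',p[:,:,::-1])
E
```

```text
clock: 3.38
eef_pos: [0.6444, 0.0053, 0.1215]
tool_rot: [0.745, 0.667, -0.0, -0.001]
ft_force: [0.3, -0.2, 0.4]
grip_width: 0.0503
t 3.38 tcp local mm [ 80.3 -70.3 121.5] d tool cm [-0.07 -0.03 -0.05] head 83.61 roll to 83.3 0.31 roll to -96.7 -179.69 q [0.01 0.6  0.22 1.2  0.   0.12] F [ 0.3 -0.2  0.4] w 0.0503
```

View pics/w2.png

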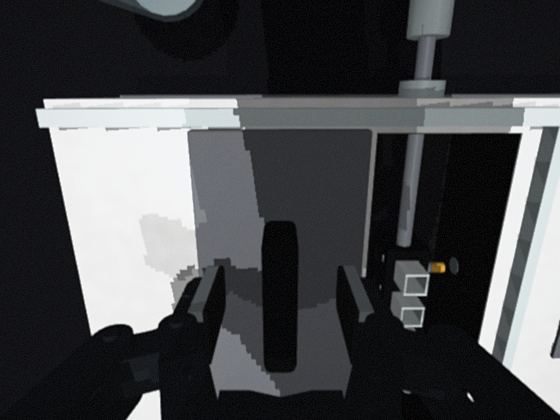

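The rib at (280,300) is centred between the pads, so I'll close on it.

```bash
python3 -m inch '[[[1,0,0,0,0],[1,0,0,0,0],[1,0,0,0,0],[1,0,0,0,0],[1,0,0,0,0]]]'; python3 -m inch '[[[1,1,0,0,0],[1,2.2,0,0,0],[1,3.6,0,0,0],[1,5,0,0,0],[1,6,0,0,0]]]';python3 -c "
from h import *
to((.08,0,.122))"
```

```text
clock: 4.05
eef_pos: [0.644, 0.0053, 0.1205]
tool_rot: [0.745, 0.667, -0.001, -0.001]
ft_force: [-0.7, -0.3, 2.4]
grip_width: 0.0128
clock: 4.68
eef_pos: [0.6507, 0.0663, 0.1206]
tool_rot: [0.745, 0.667, -0.001, -0.002]
ft_force: [-0.6, -2.2, 1.6]
grip_width: 0.0126
t 4.67 tcp local mm [ 79.3  -8.9 120.6] d tool cm [ 0.89  0.07 -0.14] head 83.67 roll to 83.3 0.37 roll to -96.7 -179.63 q [0.1  0.62 0.26 1.21 0.   0.21] F [-0.6 -2.2  1.6] w 0.0126
```

Next I'll go on in small steps towards the stop, reading the force.

```bash
python3 -m inch '[[[1,0.3,0,0,0],[1,0.5,0,0,0],[1,0.7,0,0,0],[1,0.8,0,0,0],[1,0.8,0,0,0]]]'; python3 -c "
from h import *
to((.08,0,.122))"
```

```text
clock: 5.3
eef_pos: [0.6515, 0.0742, 0.1206]
tool_rot: [0.745, 0.667, -0.001, -0.002]
ft_force: [-1.1, -1.6, 1.4]
grip_width: 0.0133
t 5.3 tcp local mm [ 79.3  -1.  120.6] d tool cm [ 0.1   0.07 -0.15] head 83.66 roll to 83.3 0.36 roll to -96.7 -179.64 q [0.11 0.62 0.26 1.21 0.   0.22] F [-1.1 -1.6  1.4] w 0.0133
```

```bash
python3 -m inch '[[[1,0.1,0,0,0],[1,0.2,0,0,0],[1,0.3,0,0,0],[1,0.3,0,0,0],[1,0.3,0,0,0]]]'; python3 -c "
from h import *
to((.08,0,.122))"
```

```text
clock: 5.92
eef_pos: [0.6518, 0.0771, 0.1206]
tool_rot: [0.745, 0.667, -0.001, -0.002]
ft_force: [-1.0, -2.8, 0.9]
grip_width: 0.0129
t 5.92 tcp local mm [ 79.2   1.9 120.6] d tool cm [-0.19  0.07 -0.14] head 83.66 roll to 83.3 0.36 roll to -96.7 -179.64 q [0.12 0.62 0.27 1.22 0.   0.23] F [-1.  -2.8  0.9] w 0.0129
```

```bash
python3 -m inch '[[[1,0.1,0,0,0],[1,0.2,0,0,0],[1,0.3,0,0,0],[1,0.3,0,0,0],[1,0.3,0,0,0]]]'; python3 -c "
from h import *
to((.08,0,.122))"
```

```text
clock: 6.55
eef_pos: [0.6518, 0.0772, 0.1205]
tool_rot: [0.746, 0.666, -0.003, -0.0]
ft_force: [-2.4, -9.5, 2.1]
grip_width: 0.0131
t 6.55 tcp local mm [ 79.2   2.  120.5] d tool cm [-0.2   0.07 -0.15] head 83.54 roll to 83.3 0.24 roll to -96.7 -179.76 q [ 0.12  0.62  0.27  1.22 -0.    0.23] F [-2.4 -9.5  2.1] w 0.0131
```

```bash
python3 -m inch '[[[2,-0.1,0,0,0],[4,-0.1,0,0,0],[5,-0.1,0,-1,0],[6,-0.1,0,-4,0],[6,-0.1,0,-6,0]]]'; python3 -m inch '[[[6,-0.1,-3,-0.5,0],[6,-0.1,-6,-0.5,0],[6,-0.1,-9,-0.5,0],[6,-0.1,-12,-0.5,0],[6,-0.1,-12.5,-0.5,-0.3]]]';python3 - <<'E'
from h import *
to((-.047,0,.055))
i=optics.camera_info('wrist');p,d=optics.camera('wrist');np.save('pics/w3.npy',d);np.savez('pics/w3i.npz',**i)
cv2.imwrite('pics/w3.png',p[:,:,::-1])
p,d=optics.camera('side');cv2.imwrite('pics/s3.png',cv2.resize(p[100:310,140:420,::-1],(800,600),interpolation=cv2.INTER_CUBIC))
E
```

```text
clock: 7.18
eef_pos: [0.6527, 0.0772, 0.1828]
tool_rot: [0.746, 0.666, -0.001, 0.0]
ft_force: [0.5, -0.7, 0.6]
grip_width: 0.0598
clock: 7.8
eef_pos: [0.5272, 0.0909, 0.1891]
tool_rot: [0.743, 0.669, -0.001, 0.0]
ft_force: [0.7, -1.0, 0.6]
grip_width: 0.0599
t 7.8 tcp local mm [-46.2   1.  189.1] d tool cm [-0.08 -0.08 13.41] head 83.97 roll to 83.3 0.67 roll to -96.7 -179.33 q [ 0.17  0.34 -0.01  1.22 -0.    0.28] F [ 0.7 -1.   0.6] w 0.0599
```

View pics/w3.png

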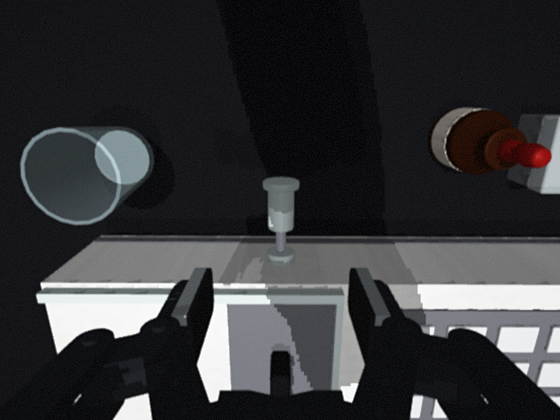

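View pics/s3.png

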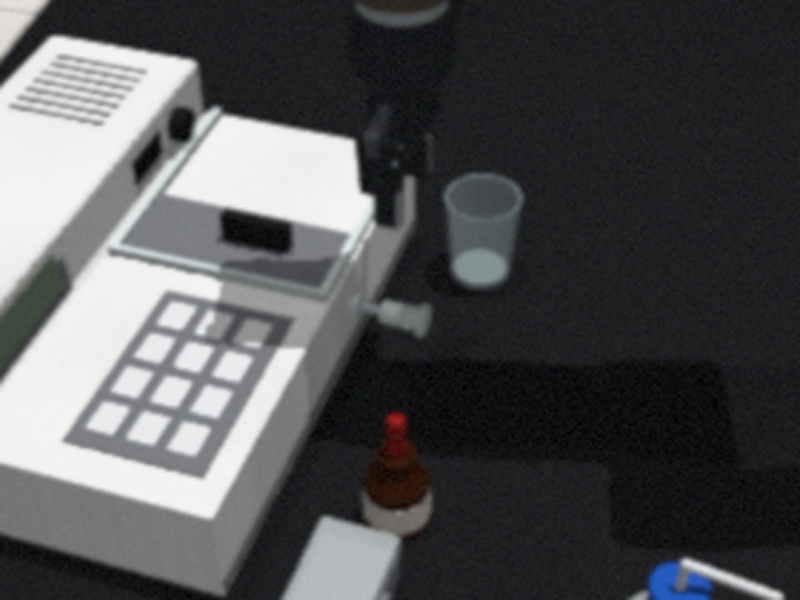

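The cover is shut against the far rail. The knob sits at (281,205), in line with the jaw centre. Next I'll measure the knob along x.

Run:
```python
from h import *
i=dict(np.load('pics/w3i.npz'))
def L(w):
    e=w-O;return np.round(1e3*np.array([e@X,e@Y,e[2]]),1)
g=cv2.cvtColor(cv2.imread('pics/w3.png'),cv2.COLOR_BGR2GRAY)
for v in (183,200,215,225):
    r=np.where(g[v,255:305]>75)[0]+255; print(v,r.min(),r.max(),L(plane(i,(r.min()+r.max())/2,v,.064)))
print(g[174:240,281].tolist())
print('flange top front',L(plane(i,281,179,.074)),'flange inner',L(plane(i,281,190,.074)),'rear end',L(plane(i,281,231,.066)))
print('rod at bush',L(plane(i,281,243,.062)),'face edge top',L(plane(i,281,287,.098)),L(plane(i,100,287,.098)),L(plane(i,480,284,.098)))
```

```text
183 263 298 [-64.5  -0.2  64. ]
200 268 293 [-51.3  -0.   64. ]
215 268 293 [-39.3   0.1  64. ]
225 268 292 [-31.1  -0.2  64. ]
[8, 13, 46, 75, 92, 93, 90, 89, 95, 95, 99, 106, 116, 113, 114, 110, 108, 109, 109, 115, 116, 115, 114, 112, 115, 117, 113, 116, 111, 119, 114, 111, 115, 114, 117, 115, 113, 117, 138, 151, 160, 160, 160, 158, 159, 160, 160, 158, 155, 158, 157, 156, 159, 158, 158, 160, 154, 150, 132, 123, 121, 124, 123, 122, 119, 121]
flange top front [-69.9   0.1  74. ] flange inner [-61.8   0.2  74. ] rear end [-26.9   0.7  66. ]
rod at bush [-15.1   0.8  62. ] face edge top [ 3.1  1.1 98. ] [   4.9 -127.8   98. ] [ -1.3 142.1  98. ]
```

```bash
python3 -m inch '[[[6,-0.1,0,3,0],[6,-0.1,0,6,0],[6,-0.1,0,9,0],[6,-0.1,0,12,0],[6,-0.1,0,13.3,0]]]';python3 - <<'E'
from h import *
to((-.046,0,.055))
p,d=optics.camera('wrist')
cv2.imwrite('pics/w4.png',p[:,:,::-1])
E
```

```text
clock: 8.52
eef_pos: [0.529, 0.0893, 0.0542]
tool_rot: [0.744, 0.669, -0.001, 0.0]
ft_force: [0.2, 0.2, -0.0]
grip_width: 0.06
t 8.53 tcp local mm [-44.2  -0.3  54.2] d tool cm [ 0.04 -0.18 -0.08] head 83.92 roll to 83.3 0.62 roll to -96.7 -179.38 q [ 0.17  0.47 -0.19  0.91 -0.    0.27] F [ 0.2  0.2 -0. ] w 0.06
```

View pics/w4.png

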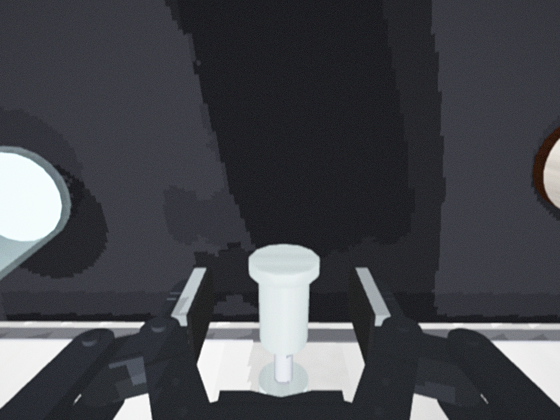

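The knob, about (284,300), is centred between the pads. I'll close on it now; the opening should read about 20 mm on the knob, or 28 mm if it catches the flange.

```bash
python3 -m inch '[[[4,0,-0.1,-0.1,0],[2,0,-0.1,-0.1,0],[1,0,-0.1,-0.1,0],[1,0,-0.1,-0.1,0],[1,0,-0.1,-0.1,0]]]';python3 - <<'E'
from h import *
to((-.046,0,.055))
p,d=optics.camera('wrist')
cv2.imwrite('pics/w5.png',p[:,:,::-1])
E
```

```text
clock: 9.2
eef_pos: [0.5286, 0.0905, 0.0557]
tool_rot: [0.743, 0.669, 0.0, 0.0]
ft_force: [0.0, 6.1, 5.4]
grip_width: 0.0183
t 9.2 tcp local mm [-44.7   0.8  55.7] d tool cm [-0.08 -0.13  0.07] head 83.96 roll to 83.3 0.66 roll to -96.7 -179.34 q [ 0.17  0.47 -0.19  0.91 -0.    0.28] F [0.  6.1 5.4] w 0.0183
```

View pics/w5.png

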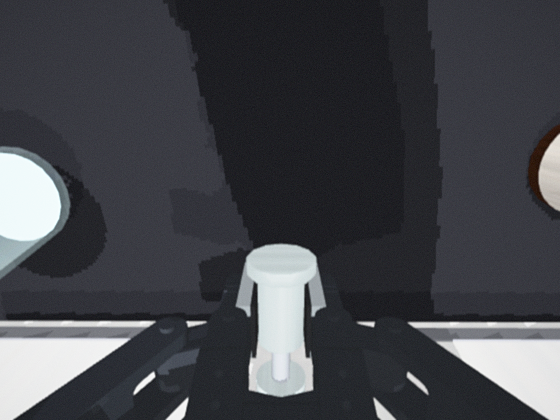

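The grip is good at 18.3 mm. I'll pull one place.

```bash
python3 -m inch '[[[1,0,-0.5,0,0],[1,0,-1,0,0],[1,0,-1.5,0,0],[1,0,-2,0,0],[1,0,-2,0,0]]]';python3 -c "
from h import *
to((-.105,0.001,.055))"
```

```text
clock: 9.88
eef_pos: [0.5112, 0.0925, 0.0558]
tool_rot: [0.744, 0.669, 0.002, 0.002]
ft_force: [6.8, 2.8, -5.8]
grip_width: 0.0182
t 9.88 tcp local mm [-62.2   0.7  55.8] d tool cm [ 0.08 -4.28  0.06] head 83.93 roll to 83.3 0.63 roll to -96.7 -179.37 q [ 0.18  0.44 -0.25  0.88 -0.    0.29] F [ 6.8  2.8 -5.8] w 0.0182
```

```bash
python3 -m inch '[[[1,0,-0.5,0,0],[1,0,-1,0,0],[1,0,-1.5,0,0],[1,0,-2,0,0],[1,0,-2.1,0,0]]]';python3 -c "
from h import *
to((-.105,0.001,.055))"; python3 -m inch '[[[1,0,-0.5,0,0],[1,0,-1,0,0],[1,0,-1.5,0,0],[1,0,-2,0,0],[1,0,-2,0,0]]]';python3 - <<'E'
from h import *
to((-.105,0.001,.055))
i=optics.camera_info('wrist');p,d=optics.camera('wrist');np.savez('pics/w6i.npz',**i)
cv2.imwrite('pics/w6.png',p[:,:,::-1])
E
```

```text
clock: 10.5
eef_pos: [0.4929, 0.0945, 0.0558]
tool_rot: [0.744, 0.668, 0.004, 0.004]
ft_force: [8.7, 1.2, -7.3]
grip_width: 0.0177
t 10.5 tcp local mm [-80.6   0.5  55.8] d tool cm [ 0.07 -2.44  0.05] head 83.9 roll to 83.3 0.6 roll to -96.7 -179.4 q [ 0.19  0.41 -0.3   0.86 -0.    0.3 ] F [ 8.7  1.2 -7.3] w 0.0177
clock: 11.12
eef_pos: [0.4754, 0.0964, 0.0558]
tool_rot: [0.744, 0.668, 0.005, 0.006]
ft_force: [5.0, 1.8, -3.7]
grip_width: 0.0183
t 11.12 tcp local mm [-98.2   0.4  55.8] d tool cm [ 0.07 -0.68  0.07] head 83.87 roll to 83.3 0.57 roll to -96.7 -179.43 q [ 0.2   0.37 -0.35  0.83 -0.01  0.31] F [ 5.   1.8 -3.7] w 0.0183
```

View pics/w6.png

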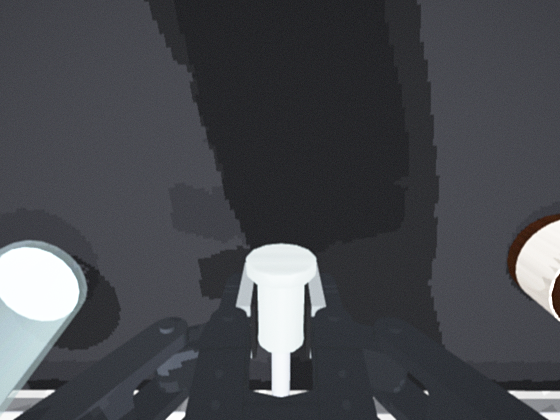

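The knob hasn't slipped in the grip; the picture matches the one at grasping. It's about 54 mm out, and the force dropped to 5 N just past the third bar, so roughly 6 mm more to go.

```bash
python3 -m inch '[[[1,0,-0.3,0,0],[1,0,-0.6,0,0],[1,0,-0.8,0,0],[1,0,-0.8,0,0],[1,0,-0.8,0,0]]]';python3 -c "
from h import *
to((-.105,0.001,.055))"
```

```text
clock: 11.8
eef_pos: [0.4706, 0.0969, 0.0558]
tool_rot: [0.744, 0.668, 0.007, 0.008]
ft_force: [8.1, 2.1, -8.0]
grip_width: 0.0181
t 11.8 tcp local mm [-103.1    0.3   55.8] d tool cm [ 0.07 -0.19  0.07] head 83.84 roll to 83.3 0.54 roll to -96.7 -179.46 q [ 0.21  0.36 -0.37  0.82 -0.01  0.31] F [ 8.1  2.1 -8. ] w 0.0181
```

```bash
python3 -m inch '[[[1,0,-0.3,0,0],[1,0,-0.4,0,0],[1,0,-0.4,0,0],[1,0,-0.4,0,0],[1,0,-0.4,0,0]]]';python3 - <<'E'
from h import *
to((-.105,0.001,.055))
p,d=optics.camera('wrist');cv2.imwrite('pics/w7.png',p[:,:,::-1])
p,d=optics.camera('side');cv2.imwrite('pics/s7.png',p[:,:,::-1]);cv2.imwrite('pics/s7c.png',cv2.resize(p[100:310,140:420,::-1],(800,600),interpolation=cv2.INTER_CUBIC))
p,d=optics.camera('scene');cv2.imwrite('pics/c7.png',cv2.resize(p[160:325,120:340,::-1],(800,600),interpolation=cv2.INTER_CUBIC))
to((-.105,0.001,.055))
E
```

```text
clock: 12.42
eef_pos: [0.4699, 0.097, 0.0558]
tool_rot: [0.744, 0.668, 0.009, 0.011]
ft_force: [8.7, 2.7, -8.8]
grip_width: 0.018
t 12.43 tcp local mm [-103.7    0.4   55.8] d tool cm [ 0.07 -0.13  0.08] head 83.81 roll to 83.3 0.51 roll to -96.7 -179.49 q [ 0.21  0.36 -0.37  0.81 -0.01  0.32] F [ 8.7  2.7 -8.8] w 0.018
t 12.57 tcp local mm [-103.7    0.3   55.8] d tool cm [ 0.07 -0.13  0.08] head 83.8 roll to 83.3 0.5 roll to -96.7 -179.5 q [ 0.21  0.36 -0.37  0.81 -0.01  0.32] F [ 9.   1.8 -8. ] w 0.0182
```

View pics/s7c.png

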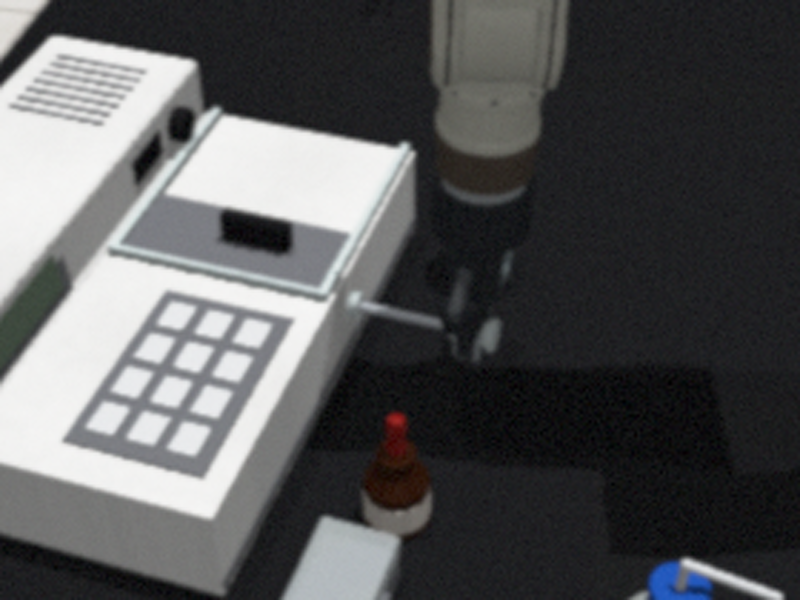

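View pics/c7.png

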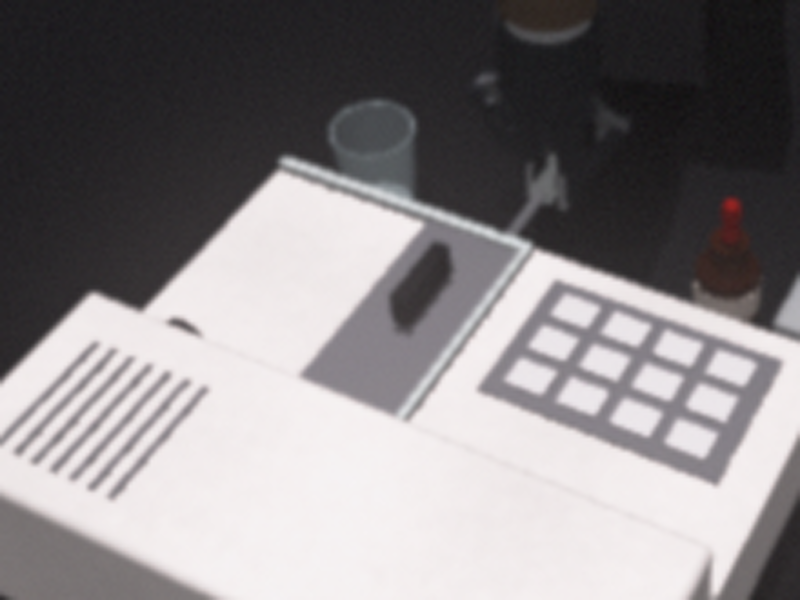

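View pics/w7.png

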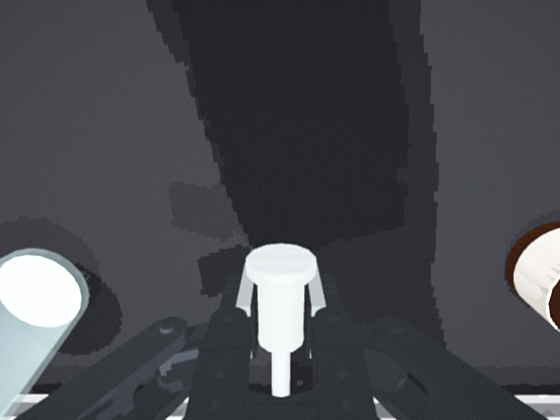

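The cover is shut. The knob is held and hasn't slipped: the flange is at rows 245–283 in the wrist view, as at grasping. As an independent check, I'll compute the flange shift in the side view, from (422,320) to (490,335).

Run:
```python
from h import *
d=optics.camera_info('side')
f=lambda x,y:plane(d,140+x/2.857,100+y/2.857,.06)
v=f(490,335)-f(422,320);print(v@X*1e3,v@Y*1e3)
to((-.104,0,.055))
```

```text
-57.610183668652056 -0.5842471215564554
t 12.57 tcp local mm [-103.7    0.3   55.8] d tool cm [-0.03 -0.03  0.08] head 83.8 roll to 83.3 0.5 roll to -96.7 -179.5 q [ 0.21  0.36 -0.37  0.81 -0.01  0.32] F [ 9.   1.8 -8. ] w 0.0182
```

```bash
python3 -c "
from workcell import ticket
from h import *
ticket.job_done()
to((-.104,0,.055))"
```

```text
the job is handed in; nothing more can be done
the job is handed in; nothing more can be done
```

I slid the light cover shut by its grip rib, then drew the pull rod out three clicks and handed the job in at about 12.6 s, still holding the knob. The stoppered cuvette was in the fourth place, confirmed from above by the wrist camera.

- **Cover:** it came to a stop, with the push rising to about 9.5 N and no further movement. The side and scene views show it shut against the far rail.
- **Rod travel:** by the arm's own position the rod is about 59 to 59.5 mm out, against 60 mm needed. The rougher side-camera estimate gave 57.6 mm. Both are within the 5 mm tolerance, though the two readings differ by about 2 mm.
- **Hold:** the knob did not slip in the jaws, and the position was steady over the last readings. The pull was about 9 N, as expected from the spring.
- **Loose things:** the beaker and dropper bottle stood where they were in the last pictures. The arm worked well away from the case and wash bottle, but I did not measure any of the four again.
- **Unresolved:** the cameras and the cover's stop disagreed by about 2 mm on the photometer's sideways position. The jaws still closed squarely on the knob.

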